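# Latch the key-cutter's dust drawer shut

## Robot

A 6-joint arm with a two-finger parallel gripper is mounted at the origin on the work surface. World frame = base frame: x ahead of the robot, y to its left, z up, the work surface at z = 0. Lengths are in mm, angles in rad, forces in N, time in s.
With the tool pointing down it reaches from about 275 to 775 mm from the base axis. Payload 14.6 kg.
Tool frame: the origin (TCP) lies on the centre line of the jaws, within the pads' length; the fingertips stand 11 mm ahead of it and the grasp point (between the pads) lies 8 mm behind it; x points along the fingers, y is the direction in which the jaws open and shut, and the axes are right-handed (so a half turn about x gives the same grasp; the last joint's range is limited). The gripper opens to 85 mm and grips with 20 to 120 N. Pads are 22 mm wide; open, the fingers measure 114 mm over their backs; the gripper's body (76 mm by 85 mm) begins 54 mm behind the grasp point. The pads swing forward as they close: fully open they stand 13 mm farther back than shut.
Start: joints at [1.137, 0.263, -0.048, 1.259, 0, 1.415], TCP at [144.486, 504.73, 242.278] pointing down, gripper open.
Joint ranges: [-2.65, 2.65], [-0.89, 1.7], [-1.18, 1.37], [-2.13, 2.11], [-1.35, 1.29], [-3.14, 3.14]. Speed limits (rad/s): [1.89, 1.89, 2.57, 2.79, 3.14, 3.14].

## Interface

Orientations are given as a unit quaternion [x, y, z, w].
In Python, from rig import move_ptp, line_to, goto_joints, move_gripper, pause, inverse_kinematics, get_obs, capture, IKError, finish_job gives the robot as it stands. The module is installed in compiled form; this text tells all that it offers. Calls block until the motion is done:
- move_ptp(position, orientation): joint-space move of the TCP to a pose.
- line_to(position, orientation=None, rate=150): straight line of the TCP; orientation=None keeps the orientation; rate is the mean speed in mm/s.
- goto_joints(angles): joint-space move.
- move_gripper(opening, effort=None): opening from 0.0 (shut) to 1.0 (fully open); effort is the grip in N (None keeps the last); returns when the fingers have stopped.
- pause(seconds).
- inverse_kinematics(position, orientation): joint angles nearest the present ones, or None.
- get_obs(): the state.
- capture(name): name is "side" or "top" or "wrist"; returns a dict with "img" (400x640x3 uint8, red, green, blue), "vertical_fov" (degrees; the focal length in pixels is half the picture's height over the tangent of half this angle, whatever the lens; pixels are square), "cx", "cy" (the principal point, pixels), "R" (3x3) and "t" (3): a world point X has camera coordinates R X + t; the wrist camera has in their place "T_tool_cam" (4x4, takes a point from camera to tool coordinates, whose origin is the TCP and whose axes are the tool frame's). Camera axes: x right, y down, z forward; pixel columns grow to the right and rows downward; lengths in mm; the calibration is good to about 2 mm. A picture is of the moment at which its call begins: read the wrist's pose just before it. There is no depth.
A pose or a line that the arm cannot do raises IKError and nothing moves.
- finish_job(): hands the job in, once; it reports no verdict.
The state is a dict: "time": time; "joints": joint angles; "joint_vel": joint speeds; "joint_torque": joint torques, N m; "tcp_pos": TCP position; "orientation": TCP orientation; "force": force on the tool from outside, world axes, zero at the start; "torque": the same for the moment, N m; "gripper_width": opening from 0.0 (shut) to 1.0 (fully open).
Only numpy, scipy, OpenCV 4.12 (cv2) and the standard library are available. Lean on these libraries where they do the work, as an engineer would, in place of code of your own. Each camera call takes 0.05 s, during which the arm holds its last target.

## Task

The dust drawer of the key-cutting machine is pushed in but stands a little proud of its rubber seal. Hook the loop of the draw latch over its keeper on the drawer, then press the latch lever down over centre until it lies fully down and the drawer is drawn home. Feel the loop into place and press with a light hand, never forcing the latch; then let go, and leave the other things on the bench where they are.

Things in the scene. Friction and masses are not known exactly. Their poses are not given: they have to be found in the camera images.
- machine: Low grey key-cutting machine, fixed; place and yaw vary. Origin on the bench straight below the lever's pivot; x runs along the latch from lever to drawer, z up. Flat bed x -150 to 35, y -100 to 100, top z 60 mm, carries the latch. Housing x -350 to -150, up to z 205 mm.
- pivot (a point): Pivot axis of the latch lever (along the machine's y), 76 mm above the bench, at x = 0, y = 0 of the machine.
- lever (a joint): Angle of the latch lever, rad: 0 = closed, fully down (handle flat, pointing to the machine's -x); grows as the handle rises and swings towards the drawer; pi/2 = upright; stops at 0 and 2.4. Starts at 0.65 to 0.85, stays where left (0.04 N m friction). Hooked, it stiffens below about 1.2 (up to 10 N at the handle's end), passes dead centre near 0.2 to 0.3 and then stays down.
- handle: Handle of the lever, rigid with it; origin = the place to press, on its upper face near its free end; x along the handle to the pivot, z out of that face. It is a steel plate 24 mm wide, 4 mm thick; with the lever closed its upper face lies 10 mm above the pivot, from x = -2 to -66 mm of the machine, and the origin is at x = -60 mm. It turns with the lever about the pivot.
- loop: Steel wire loop hinged to the lever: origin on its hinge, x along the loop to its bar, y as the machine's, z out of its upper face. The hinge turns with the lever, 18 mm from the pivot; lever closed: at x -17.6, z -3.7 mm from it. Side wires at y +-20 mm. Swings freely, falls by its weight (50 g); starts lying on the keeper, unhooked. Pulled to +x it swings the lever up.
- bar (a point): Middle of the loop's cross bar (6 mm thick, 40 mm long along y), at x = 80 mm of the loop. It goes down between the keeper's nose and rear lip (8 mm of room) until it lies on the bridge, 3 mm above it, then back under the nose against the post when the lever pulls. Lying on the nose it is 15 mm, on the lip 9 mm above the bridge.
- tab (a point): Grip point on the thumb tab, a steel plate standing up from the loop just beyond its bar: 14 mm wide (y), 4 mm thick (x), reaching from 5 to 38 mm above the bar (loop's z). The point is on the plate 27 mm above the bar (11 mm below the tab's top edge) and 5.5 mm beyond it; axes as the loop's.
- keeper_home (a point): Where the keeper stands once the drawer is home: a point fixed to the machine, at the foot of the hook's inner (+x) face, on the bridge's top (62 mm above the bench; x = 59 mm of the machine). Axes as the machine's. At the start the drawer, and the keeper with it, stands 5.5 to 15 mm farther out (+x); how far is not measured: find it by feel or sight.
- drawer_mouth (a point): Middle of the bed's end face with the seal (fixed). The steel drawer, 130 mm wide, slides here along x: 9 N friction, out to 18 mm; under 5 mm from home the rubber seal pushes it out (10 N per mm). Its keeper, from the hook's inner face and bridge top: post x -14 to 0, z 0 to 12 mm, 24 mm wide; nose (hook, open to +x) x 0 to 4, z 8 to 12; low rear lip x 12 to 16, z 0 to 6 mm.
- padlock: Bystander, leave alone: small brass padlock, 40 x 26 mm, 53 mm tall, on the bench beside the machine. Origin at the centre of its underside.
- blankbox_a: Bystander, leave alone: cardboard box 70 x 45 x 30 mm beside the machine. Origin at the centre of its underside.
- blankbox_b: Bystander, leave alone: orange box 70 x 45 x 30 mm beside the machine. Origin at the centre of its underside.
- oilcan: Bystander, leave alone: blue can, 48 mm across, 130 mm tall, beside the machine. Origin at the centre of its underside.
- screwdriver: Bystander, leave alone: screwdriver, 140 mm long, lying beside the drawer. Origin at the centre of its underside.
- keyblank: Bystander, leave alone: brass key blank, 4 mm thick, lying on the machine's bed at y about +85 mm. Origin at the centre of its underside.
- lockcore: Bystander, leave alone: brass lock cylinder, 45 mm long, 26 mm high, on the machine's bed at y about -83 mm. Origin at the centre of its underside.

How it is judged:
By the outcome, as a careful person would: the job done as asked, in the order asked, and still so for the second after the job is handed in, with the robot touching nothing.
It also fails if it takes over 72 s, if anything falls off the work surface, if the arm or the gripper's body presses on something with over 40 N, if the wrist force passes 120 N, or if a joint passes its speed limit or range.

## Working session

There is one attempt and no reset: what is moved stays moved. The work goes in short steps, each a Python script; the robot and the scene stay as the last script left them, time stands still between calls to the robot, and variables do not carry over. Pictures are saved under pics/ and viewed, and the job is handed in when it is done.

```bash
mkdir -p pics; ls; python3 - <<'E'
from rig import *
import cv2
o=get_obs(); print(o)
for n in ("side","top","wrist"):
    c=capture(n); cv2.imwrite(f"pics/{n}0.png",c["img"][:,:,::-1])
    print(n,{k:(v.tolist() if hasattr(v,'tolist') else v) for k,v in c.items() if k!="img"})
E
```

```text
pics
{'time': 0.0, 'joints': array([ 1.13667938e+00,  2.63546312e-01, -4.89374949e-02,  1.25939279e+00,
       -3.81684061e-06,  1.41549694e+00]), 'joint_vel': array([-0.00118622,  0.0017648 , -0.00015902,  0.00176989,  0.00021302,
        0.00197846]), 'joint_torque': array([ 8.34680046e-03, -6.37614369e+01,  3.84571409e+01,  1.37296421e-02,
        1.30968820e-04, -1.32130032e-05]), 'tcp_pos': array([144.38543451, 504.48574276, 241.81275955]), 'orientation': array([ 0.09789202,  0.7003562 , -0.09862374,  0.70013691]), 'force': array([ 0.81334986, -1.00137789, -0.33944404]), 'torque': array([-0.0190828 , -0.02768079,  0.00443793]), 'gripper_width': 1.00069901871496}
side {'vertical_fov': 47.934540362224254, 'cx': 319.292875166321, 'cy': 198.7930991356434, 'R': [[-0.995577744020754, -0.09381607995470903, -0.004847551183543318], [-0.043690134146634765, 0.5080874474576262, -0.8601966739730182], [0.08316325984949416, -0.8561808739267216, -0.5099393918234598]], 't': [477.9445946497291, 175.24847901875413, 810.562022157301]}
top {'vertical_fov': 42.72503292172294, 'cx': 325.5556507879823, 'cy': 206.1571142890148, 'R': [[-0.0033344410371353847, -0.9999229345002945, -0.011958535164879802], [-0.994664392302715, 0.0045494867664830655, -0.10306332449145897], [0.10310978706233485, 0.011551070533997891, -0.9946029079896552]], 't': [-150.68845974671888, 516.3409084283159, 1179.1536573558435]}
wrist {'vertical_fov': 62.53128031523755, 'cx': 316.89256757443064, 'cy': 201.3422503516547, 'T_tool_cam': [[-0.001013488819126598, -0.32332740474949195, 0.946286617351409, -131.92061793537766], [0.9999994468473755, -0.0005939059147281201, 0.0008680902650164869, -0.010849219754804906], [0.0002813278465969109, 0.9462869737102604, 0.3233278278170935, -82.91176305557076], [0.0, 0.0, 0.0, 1.0]]}
```

View pics/side0.png

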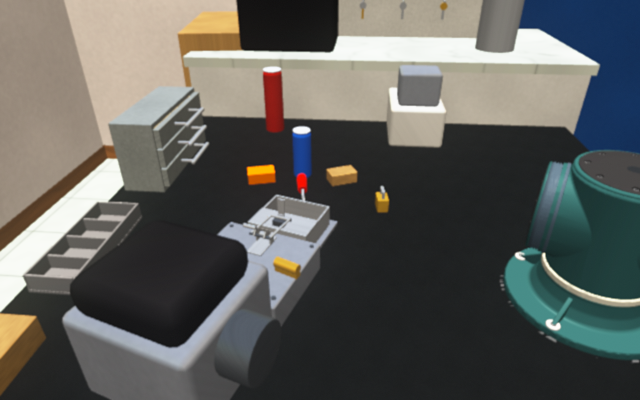

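View pics/top0.png

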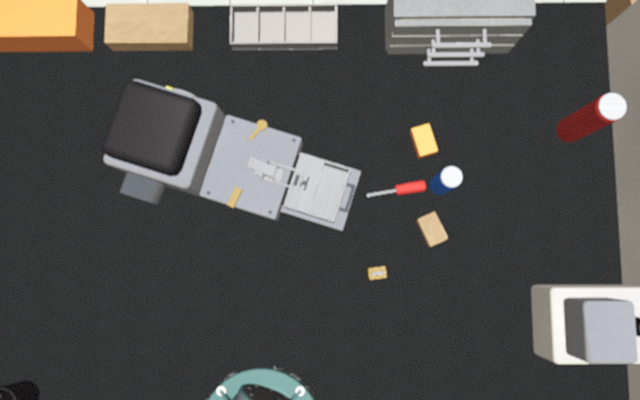

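View pics/wrist0.png

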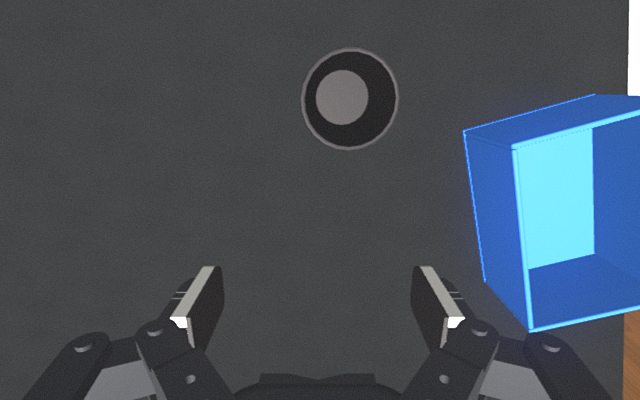

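The top view shows the machine at about (150–360, 80–230) px, the latch at about (250–310, 155–190), and the arm out of view. I'll enlarge the latch.

```bash
cat > h.py <<'E'
import numpy as np, cv2
from rig import *
def save(n,im,box=None,s=1):
    if box: x0,y0,x1,y1=box; im=im[y0:y1,x0:x1]
    if s!=1: im=cv2.resize(im,None,fx=s,fy=s,interpolation=cv2.INTER_CUBIC)
    cv2.imwrite(f"pics/{n}.png",im[:,:,::-1])
def foc(c): return 200/np.tan(np.radians(c["vertical_fov"]/2))
def ext(c,obs=None):
    if "R" in c: return np.array(c["R"]),np.array(c["t"])
    from scipy.spatial.transform import Rotation as Ro
    Rt=Ro.from_quat(obs["orientation"]).as_matrix(); T=np.array(c["T_tool_cam"])
    Rwc=Rt@T[:3,:3]; p=Rt@T[:3,3]+obs["tcp_pos"]
    return Rwc.T,-Rwc.T@p
def ray(c,uv,obs=None):
    R,t=ext(c,obs); f=foc(c)
    d=R.T@np.array([(uv[0]-c["cx"])/f,(uv[1]-c["cy"])/f,1.0])
    return -R.T@t, d/np.linalg.norm(d)
def onz(c,uv,z,obs=None):
    o,d=ray(c,uv,obs); return o+d*(z-o[2])/d[2]
def proj(c,X,obs=None):
    R,t=ext(c,obs); p=R@np.array(X)+t; return p[:2]/p[2]*foc(c)+[c["cx"],c["cy"]]
def cross(rays):
    A=np.zeros((3,3)); b=np.zeros(3)
    for o,d in rays:
        P=np.eye(3)-np.outer(d,d); A+=P; b+=P@o
    X=np.linalg.solve(A,b)
    return X,[np.linalg.norm((np.eye(3)-np.outer(d,d))@(X-o)) for o,d in rays]
E
python3 - <<'E'
from h import *
c=capture("top"); save("top_z",c["img"],(190,90,390,240),4)
for uv in [(302,138),(272,218),(233,115),(203,195)]: print(onz(c,uv,60))
c=capture("side"); save("side_z",c["img"],(190,170,350,290),5)
E
```

```text
[671.5893874  -98.94352679  60.        ]
[485.52885077 -30.56766736  60.        ]
[727.39904185  62.51879294  60.        ]
[539.29342527 128.80977813  60.        ]
```

View pics/top_z.png

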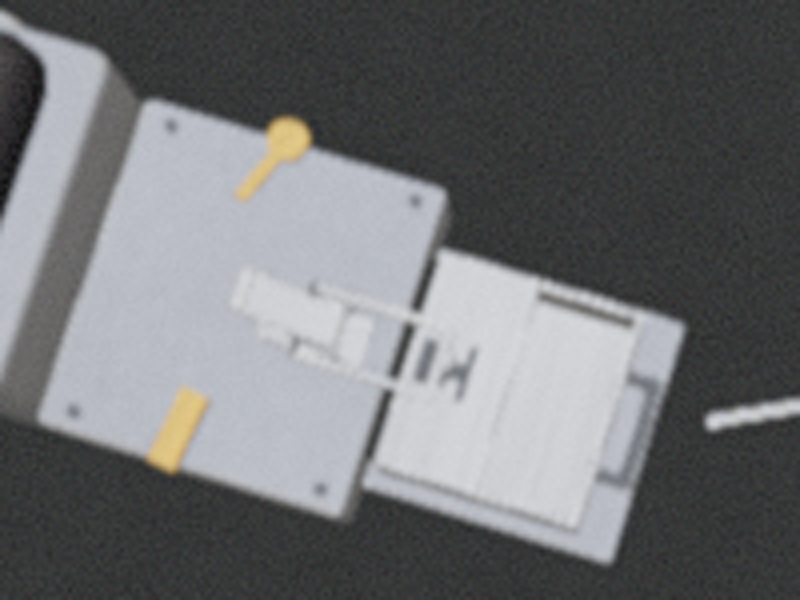

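View pics/side_z.png

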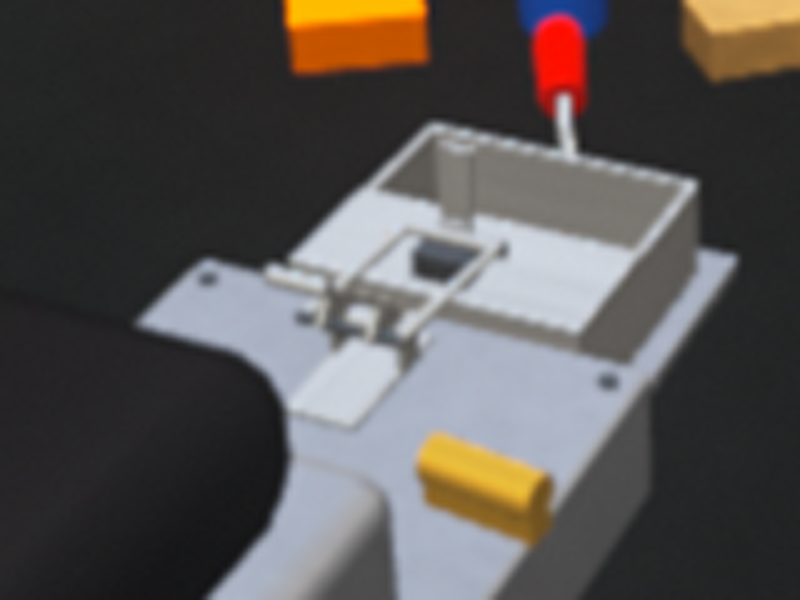

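```bash
cat >> h.py <<'E'
from scipy.spatial.transform import Rotation as Ro
def ori(yaw,sgn,tilt=0):
    # tool down; tool y = sgn*machine y ; tilt about machine y
    mx=np.array([np.cos(yaw),np.sin(yaw),0]); my=np.array([-mx[1],mx[0],0])
    x=np.array([0,0,-1.]); y=sgn*my; z=np.cross(x,y)
    M=np.column_stack([x,y,z])
    return (Ro.from_rotvec(my*tilt)*Ro.from_matrix(M)).as_quat()
E
python3 - <<'E'
from h import *
c=capture("top"); z=lambda u,v:(u/4+190,v/4+90)
P=[onz(c,z(*p),60)[:2] for p in [(443,188),(343,514),(145,98),(38,422)]]
print(np.round(P,1), np.linalg.norm(P[0]-P[1]),np.linalg.norm(P[0]-P[2]),np.linalg.norm(P[1]-P[3]))
my=(P[0]-P[1]);a1=np.arctan2(-my[0],my[1]) if 0 else np.arctan2(my[1],my[0])-np.pi/2
d=P[0]-P[2];a2=np.arctan2(d[1],d[0]);d=P[1]-P[3];a3=np.arctan2(d[1],d[0]);print(a1,a2,a3)
yaw=np.mean([a1,a2,a3]);mx=np.array([np.cos(yaw),np.sin(yaw)])
O=(P[0]+P[1])/2-35*mx;print("O",O,yaw)
for s in (1,-1):
  for X in (70,120,-50):
    for zz in (95,300):
      q=inverse_kinematics(np.r_[O+X*mx,zz],ori(yaw,s)); print(s,X,zz,None if q is None else np.round(q,2))
E
```

```text
[[674.  -96. ]
 [484.3 -39.2]
 [728.7  78.4]
 [538.2 136.9]] 197.97541927825944 182.775571179672 184.06913288691408
-1.8621794855782454 -1.8748883984107823 -1.8675647974215157
O [589.41733998 -34.13415666] -1.8682108938035142
1 70 95 [-0.32  0.43 -0.2   0.94  0.    1.55]
1 70 300 [-0.32  0.35  0.23  1.46  0.    1.55]
1 120 95 [-0.4   0.43 -0.21  0.93  0.    1.46]
1 120 300 [-0.4   0.34  0.22  1.45  0.    1.46]
1 -50 95 [-0.11  0.47 -0.13  0.97  0.    1.76]
1 -50 300 [-0.11  0.4   0.31  1.48  0.    1.76]
-1 70 95 [-0.32  0.43 -0.2   0.94  0.   -1.59]
-1 70 300 [-0.32  0.35  0.23  1.46  0.   -1.59]
-1 120 95 [-0.4   0.43 -0.21  0.93  0.   -1.68]
-1 120 300 [-0.4   0.34  0.22  1.45  0.   -1.68]
-1 -50 95 [-0.11  0.47 -0.13  0.97  0.   -1.39]
-1 -50 300 [-0.11  0.4   0.31  1.48  0.   -1.39]
```

```bash
cat >> h.py <<'E'
O=np.array([589.4,-34.1]); YAW=-1.868
def W(x,z,y=0):
    mx=np.array([np.cos(YAW),np.sin(YAW)]); my=np.array([-mx[1],mx[0]])
    return np.r_[O+x*mx+y*my,z]
def M(p):
    mx=np.array([np.cos(YAW),np.sin(YAW)]); my=np.array([-mx[1],mx[0]])
    d=np.array(p[:2])-O; return np.array([d@mx,d@my,p[2]])
E
python3 - <<'E'
from h import *
o=get_obs(); p=o["tcp_pos"]; p[2]=320; move_ptp(p,o["orientation"])
move_ptp(W(80,270),ori(YAW,-1)); move_gripper(0,20); pause(.3)
o=get_obs(); c=capture("wrist"); save("w1",c["img"]); print(o["time"],o["tcp_pos"],o["force"],o["gripper_width"])
import pickle; pickle.dump((o,c),open("w1.pkl","wb"))
E
```

```text
4.4167 [ 565.97154637 -110.61513196  270.01725605] [-0.05681586  0.39969347 -0.23014357] 0.0009274208471435083
```

View pics/w1.png

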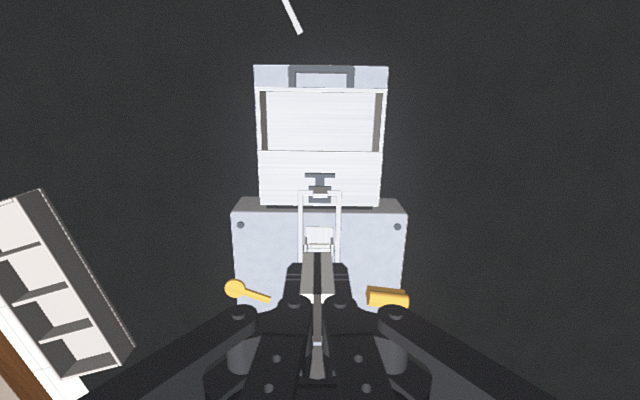

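```bash
python3 - <<'E'
from h import *
import pickle
o,c=pickle.load(open("w1.pkl","rb")); save("w1z",c["img"],(220,140,420,280),4)
for X in (-60,0,35,59): print(X,proj(c,W(X,60),o),proj(c,W(X,60,100),o))
E
```

```text
-60 [317.28752392 284.81376805] [234.09714224 284.85523608]
0 [317.29072124 239.48317279] [229.79547685 239.52373435]
35 [317.29274391 210.80650594] [227.0741781  210.84633895]
59 [317.29420523 190.08833971] [225.1081015  190.12757159]
```

View pics/w1z.png

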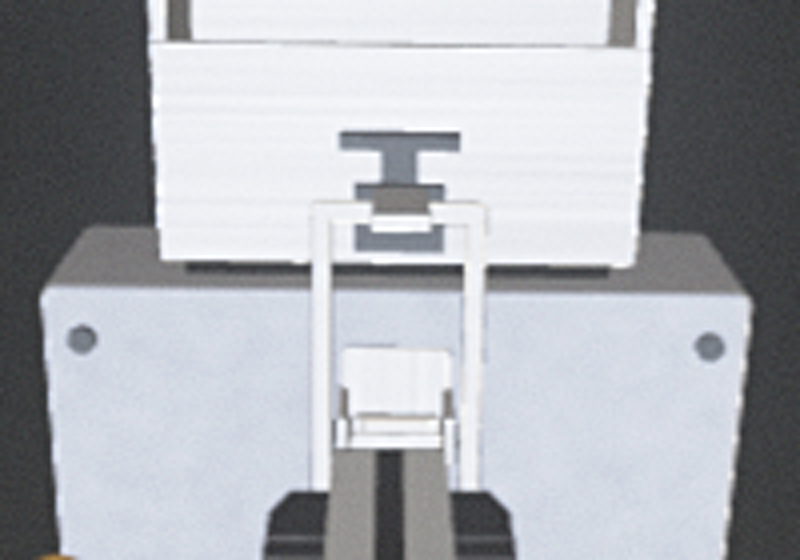

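```bash
python3 - <<'E'
from h import *
import pickle,h
o,c=pickle.load(open("w1.pkl","rb")); z=lambda u,v:(u/4+220,v/4+140)
a,b=onz(c,z(43,288),60,o),onz(c,z(751,299),60,o)
print(a,b,np.linalg.norm(a-b)); d=(a-b)[:2]; yaw=np.arctan2(d[1],d[0])-np.pi/2
h.YAW=yaw; mx=np.array([np.cos(yaw),np.sin(yaw)]); h.O=(a+b)[:2]/2-35*mx; print(h.O,yaw)
for n,p,zz in [("post rear top",(399,250),74),("nose edge top",(399,185),74),("lip inner",(399,152),68),("lip outer",(399,130),68),("bar front",(340,203),77),("bar back",(340,225),77),("barL",(310,210),77),("barR",(487,212),77),("drawer face",(399,264),60),("handle tip?",(396,347),120)]:
    print(n,np.round(M(onz(c,z(*p),zz,o)),1))
E
```

```text
[671.38327125 -94.3823962   60.        ] [484.25078823 -33.54786403  60.        ] 196.7724739469399
[588.63769273 -30.67979922] -1.8851078532231587
post rear top [52.7  0.1 74. ]
nose edge top [70.5  0.4 74. ]
lip inner [77.7  0.5 68. ]
lip outer [83.6  0.6 68. ]
bar front [66.3 15.6 77. ]
bar back [60.3 15.5 77. ]
barL [64.3 23.3 77. ]
barR [ 64.5 -22.4  77. ]
drawer face [43.7 -0.2 60. ]
handle tip? [ 44.8   1.  120. ]
```

```bash
python3 - <<'E'
import re,numpy as np
s=open("h.py").read(); yaw=-1.873; mid=np.array([577.82,-63.97]); O=mid-35*np.array([np.cos(yaw),np.sin(yaw)])
s=re.sub(r"O=np.array\(\[589.4.*",f"O=np.array([{O[0]:.2f},{O[1]:.2f}]); YAW={yaw}",s); 
s+='''
def fm(o): # force in machine axes
    f=o["force"]; mx=np.array([np.cos(YAW),np.sin(YAW)]); my=np.array([-mx[1],mx[0]])
    return np.round([f[:2]@mx,f[:2]@my,f[2]],2)
Q=lambda t=0: ori(YAW,-1,t)
'''
open("h.py","w").write(s)
E
python3 - <<'E'
from h import *
line_to(W(48,150),Q(),250); line_to(W(48,104),Q(),80); pause(.2)
o=get_obs(); f0=fm(o); print(f0)
for x in np.arange(52,71.1,1.0):
    line_to(W(x,104),Q(),20); o=get_obs(); f=fm(o); print(x,f-f0)
    if abs(f-f0).max()>5: break
pause(.2); o=get_obs(); c=capture("wrist"); save("w2z",c["img"],(220,120,420,280),4); print(o["time"],M(o["tcp_pos"]))
E
```

```text
[ 0.11  0.49 -0.31]
52.0 [ 0.2  -0.73  0.63]
53.0 [-0.16 -1.42  0.68]
54.0 [-0.32  0.12  0.35]
55.0 [ 0.39 -0.06  0.74]
56.0 [-0.05 -0.12  1.07]
57.0 [ 0.01 -0.93  0.24]
58.0 [-0.93 -0.08  1.  ]
59.0 [-0.05 -0.82  0.22]
60.0 [-4.09 -1.02 -0.43]
61.0 [-5.16 -0.78 -1.01]
8.8417 [ 6.09009507e+01 -2.49502488e-02  1.03990067e+02]
```

View pics/w2z.png

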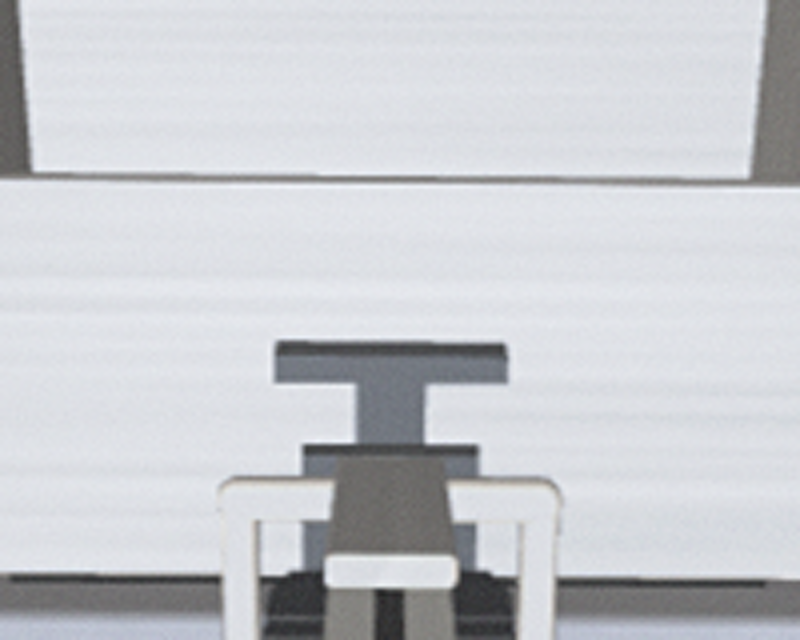

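The gripper's closed tip touches the tab (about (390, 510) in the zoom). 4–5 N matches the lever friction at this angle, and the bar is still on the nose, at (390, 490). I'll keep pushing.

```bash
python3 - <<'E'
from h import *
f0=np.array([0.1,0,0.2])
for x in np.arange(62,72.1,1.0):
    line_to(W(x,104),Q(),20); o=get_obs(); f=fm(o); print(x,f-f0)
    if abs(f-f0).max()>7.5: break
pause(.2); o=get_obs(); c=capture("wrist"); save("w3z",c["img"],(220,120,420,280),4); print(o["time"],M(o["tcp_pos"]),fm(o))
E
```

```text
62.0 [-3.8  -0.41 -1.27]
63.0 [-3.09 -0.16 -0.62]
64.0 [-2.41  0.32  0.1 ]
65.0 [-2.14 -1.3  -1.45]
66.0 [-2.71 -0.61 -1.64]
67.0 [-1.63 -1.24 -0.93]
68.0 [-2.68  0.01 -0.28]
69.0 [-1.95 -0.85 -0.76]
70.0 [-1.38 -0.22 -0.82]
71.0 [-1.6  -0.47 -0.77]
72.0 [-1.97 -0.51 -0.42]
11.8417 [7.20569689e+01 8.06109965e-03 1.04000243e+02] [-1.85 -0.46 -0.33]
```

View pics/w3z.png

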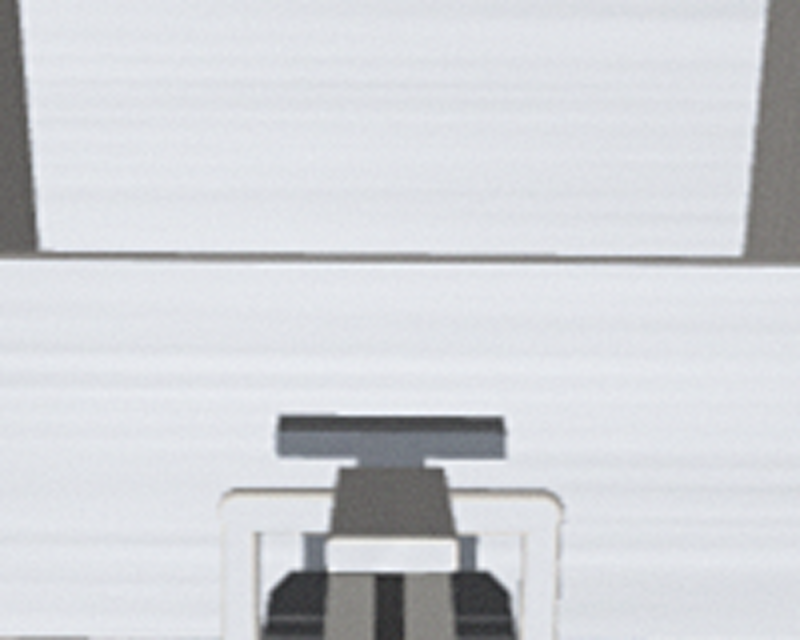

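```bash
cat > bar.py <<'E'
from h import *
def look(n):
    o=get_obs(); c=capture("wrist"); save(n,c["img"],(220,120,420,280),4); return o,c
E
python3 - <<'E'
from bar import *
z=lambda u,v:(u/4+220,v/4+120)
o,c=look("tmp")
for n,p,zz in [("bar front",(280,491),77),("bar back",(280,532),77),("front if low",(280,491),68),("lip inner top",(390,458),68),("lip outer top",(390,416),68),("lip outer bottom?",(390,416),62),("bar front",(500,493),77),("bar back",(500,533),77)]:
    print(n,np.round(M(onz(c,z(*p),zz,o)),1))
E
```

```text
bar front [77.6 14.8 77. ]
bar back [71.5 15.  77. ]
front if low [73.2 15.6 68. ]
lip inner top [78.3  0.1 68. ]
lip outer top [84.6  0.1 68. ]
lip outer bottom? [82.1  0.1 62. ]
bar front [ 77.3 -14.5  77. ]
bar back [ 71.4 -14.7  77. ]
```

The bar is estimated at x≈74.4, which is right over the slot (70.3–78.3). Its apparent width suggests tab friction may be holding it up. I'll back the finger off so it can drop.

```bash
python3 - <<'E'
from bar import *
line_to(W(66,104),Q(),40); pause(.3); o,c=look("w4z"); print(o["time"],fm(o))
E
```

```text
12.5417 [-0.28 -0.56 -0.32]
```

View pics/w4z.png

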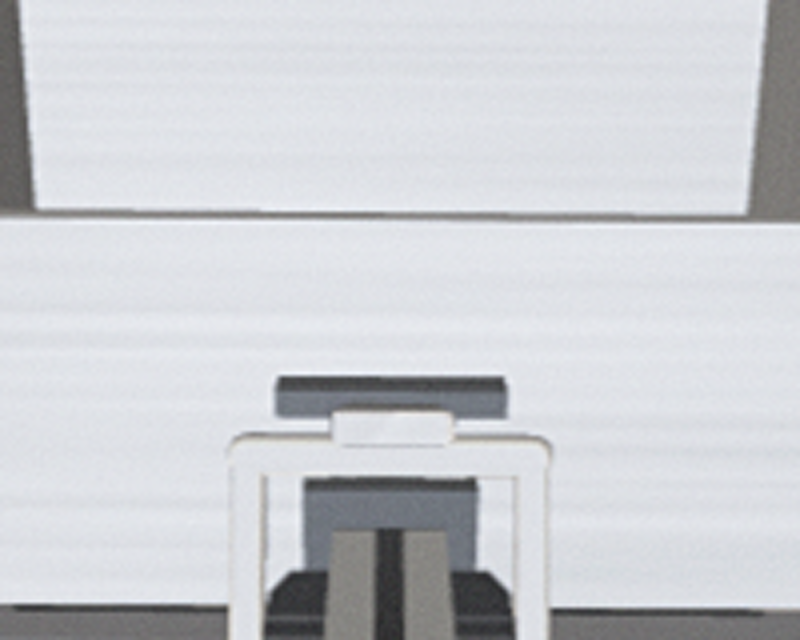

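The loop dropped: its outer width went from 343 to 319 px, the nose edge at (390, 480) is now clear, and the bar at y≈437–474 sits between nose and lip. I'll check the numbers.

```bash
python3 - <<'E'
from bar import *
z=lambda u,v:(u/4+220,v/4+120)
o,c=look("tmp")
for n,p,zz in [("bar front",(300,438),65),("bar back",(300,475),65),("L",(231,450),65),("R",(551,450),65),("nose edge",(390,480),74),("lip inner",(300,417),68),("tabtop",(390,410),99)]:
    print(n,np.round(M(onz(c,z(*p),zz,o)),1))
s=capture("side"); save("s5",s["img"],(190,150,350,270),5)
E
```

```text
bar front [74.1 12.9 65. ]
bar back [68.3 13.  65. ]
L [72.2 22.7 65. ]
R [ 72.2 -22.7  65. ]
nose edge [71.8  0.2 74. ]
lip inner [78.5 12.6 68. ]
tabtop [92.5  0.2 99. ]
```

View pics/s5.png

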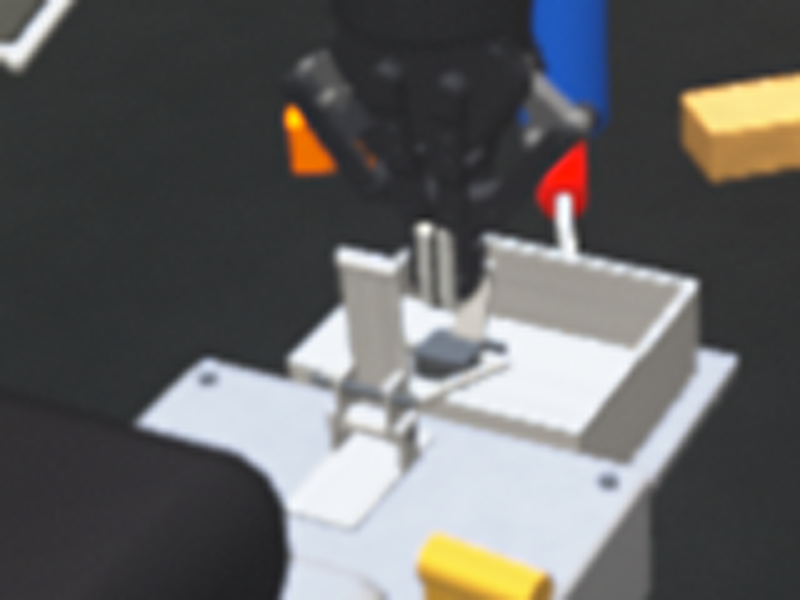

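Hooked: the bar is at z≈65, x≈71, against the nose side, and the lever is about upright at (370, 310) px in the side view. Next I'll go round to the drawer side of the handle and press it down along its arc, checking the force at each step.

```bash
cat > press.py <<'E'
from bar import *
def tcp(th,s=60.,lift=0.):
    c,n=np.cos(th),np.sin(th)
    x,z=-s*c+(10+lift)*n, 76+s*n+(10+lift)*c
    return W(x+11,z+11)
E
python3 - <<'E'
from press import *
line_to(W(66,138),Q(),80); line_to(W(34,138),Q(),80); pause(.2)
f0=fm(get_obs()); print(f0)
for x in np.arange(32,14,-1.0):
    line_to(W(x,138),Q(),25); o=get_obs(); f=fm(o)-f0; print(x,f)
    if f[0]>1.8: break
o,c=look("w6"); save("w6z",c["img"]); s=capture("side"); save("s6",s["img"],(190,150,350,270),5); print(o["time"])
E
```

```text
[ 0.03  0.86 -1.05]
32.0 [-0.07 -0.9   1.29]
31.0 [-0.13 -0.42  1.73]
30.0 [ 0.21 -1.45  0.73]
29.0 [ 0.31 -1.47  1.38]
28.0 [-0.55 -1.25  1.26]
27.0 [ 0.04 -0.5   1.04]
26.0 [-0.18 -1.03  0.93]
25.0 [-0.24 -1.16  1.28]
24.0 [ 0.99 -1.09  1.83]
23.0 [ 0.04 -0.61  0.9 ]
22.0 [ 0.45 -0.4   1.74]
21.0 [-0.02 -0.86  0.82]
20.0 [ 0.1  -0.83  1.49]
19.0 [-0.09 -0.56  2.14]
18.0 [-0.26 -0.85  1.05]
17.0 [-0.53 -1.37  1.4 ]
16.0 [-0.37 -1.18  0.79]
15.0 [ 0.34 -0.27  1.4 ]
18.5167
```

View pics/w6z.png

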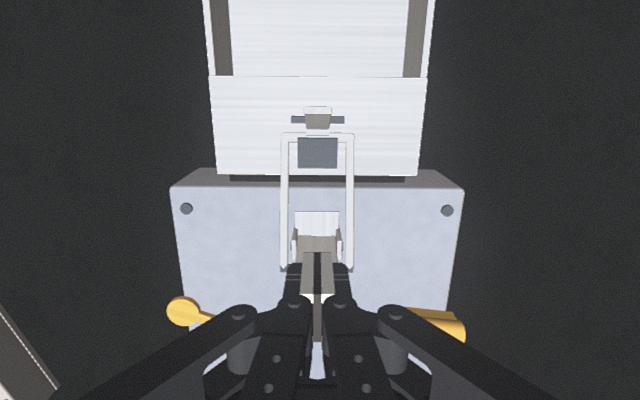

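View pics/s6.png

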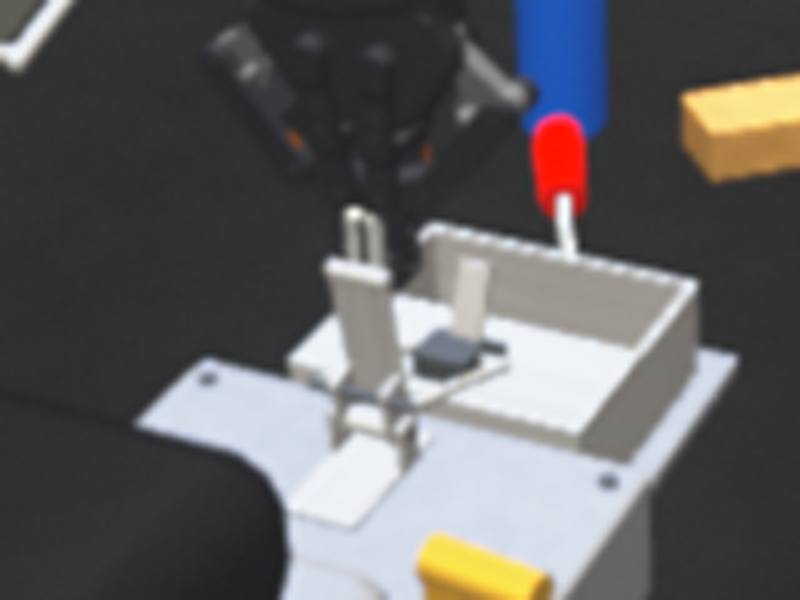

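Light contact: the handle has begun to lean back (tip at (330, 262) in the side zoom) and the bar is still in the keeper. I'll press along the arc.

```bash
python3 - <<'E'
from press import *
f0=np.array([0,0,0.2])
for th in np.arange(1.42,0.44,-0.07):
    line_to(tcp(th),Q(),45); o=get_obs(); f=fm(o)-f0; print(round(th,2),f)
    if np.abs(f).max()>14: break
o,c=look("tmp"); save("w7z",c["img"]); s=capture("side"); save("s7",s["img"],(190,150,350,270),5); print(o["time"])
E
```

```text
1.42 [ 0.91 -0.52  0.63]
1.35 [ 1.08  0.31 -0.02]
1.28 [1.54 1.48 0.26]
1.21 [ 2.07  0.86 -1.16]
1.14 [ 2.04  1.26 -2.17]
1.07 [ 3.32  1.93 -3.09]
1.0 [ 4.71  1.97 -2.73]
0.93 [ 5.27  1.59 -1.88]
0.86 [ 4.71  2.   -2.16]
0.79 [ 4.96  1.65 -2.46]
0.72 [ 5.1   2.62 -1.66]
0.65 [3.4  1.2  0.01]
0.58 [1.58 0.55 0.16]
0.51 [0.44 0.32 0.72]
22.2417
```

View pics/w7z.png

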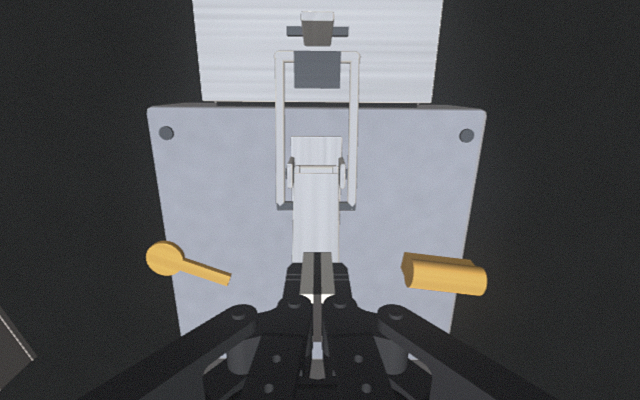

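View pics/s7.png

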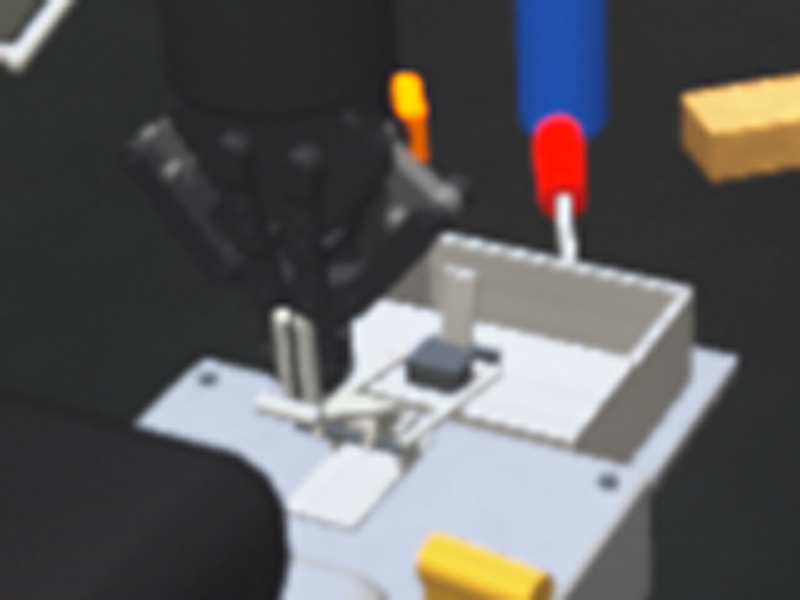

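Contact force vanished after θ≈0.65. I'll work out the handle's real angle from both views before going on.

```bash
python3 - <<'E'
from press import *
s=capture("side"); t=capture("top"); o,w=get_obs(),capture("wrist")
save("s8",s["img"],(220,200,300,260),10); 
def P(th,k=66,y=0):
    c,n=np.cos(th),np.sin(th); return W(-k*c+10*n,76+k*n+10*c,y)
print("piv",(proj(s,W(0,76,12))-[220,200])*10)
for th in (0,.2,.4,.5,.6,.7,.9):
    print(th,[np.round((proj(s,P(th,66,y))-[220,200])*10) for y in (12,-12)],np.round(proj(w,P(th,66,12),o)))
print(o["tcp_pos"][2],M(o["tcp_pos"]))
print("finger corner",np.round((proj(s,o["tcp_pos"]-[0,0,11])-[220,200])*10))
E
```

```text
piv [378.19403946 338.64365561]
0 [array([189., 492.]), array([308., 524.])] [298. 286.]
0.2 [array([192., 422.]), array([311., 453.])] [296. 294.]
0.4 [array([203., 349.]), array([322., 379.])] [295. 299.]
0.5 [array([211., 311.]), array([331., 341.])] [294. 299.]
0.6 [array([221., 274.]), array([341., 304.])] [293. 298.]
0.7 [array([233., 238.]), array([353., 267.])] [292. 295.]
0.9 [array([261., 170.]), array([380., 198.])] [290. 284.]
125.04763552523087 [-3.66057984e+01 -5.91999151e-02  1.25047636e+02]
finger corner [320. 288.]
```

View pics/s8.png

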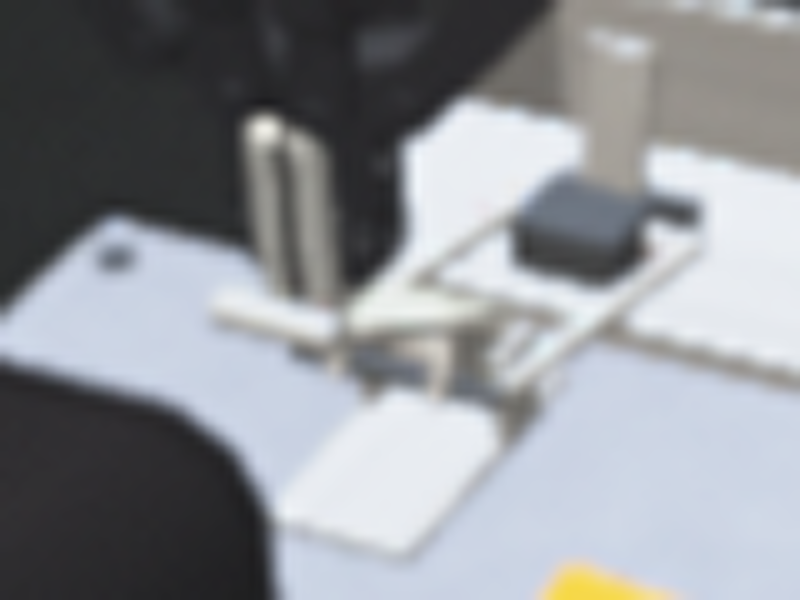

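The handle tip, at (210–335, 300–325) px, matches θ≈0.53, so it is still tracking the finger. I'll check where the keeper and bar are now.

```bash
python3 - <<'E'
from press import *
o=get_obs(); c=capture("wrist"); save("w9z",c["img"],(240,0,400,120),5)
for n,X,y,z in [("nose edge d0",63,0,74),("post rear d0",45,0,74),("lip outer d0",75,0,68),("bar ctr",62,15,65),("bar if on nose",62,15,77)]: print(n,(proj(c,W(X,z,y),o)-[240,0])*5)
E
```

```text
nose edge d0 [388.36949592 273.63430451]
post rear d0 [388.27080307 459.78756171]
lip outer d0 [388.2759888  152.14577753]
bar ctr [248.26333143 291.88173475]
bar if on nose [238.97282582 281.65340646]
```

View pics/w9z.png

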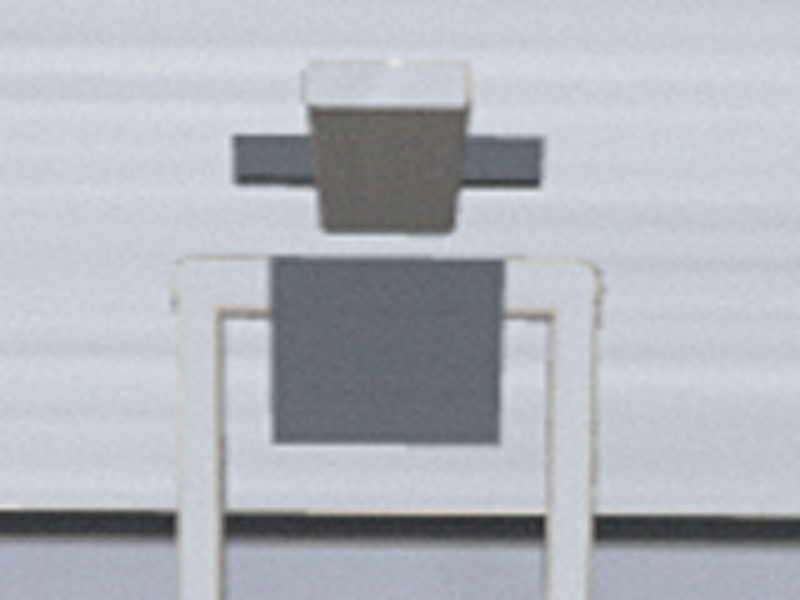

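This is the right state: the nose (edge at y≈257) covers the bar, and the drawer is within about 1.5 mm of home. I'll keep pressing to fully down.

```bash
python3 - <<'E'
from press import *
f0=np.array([0,0,0.2])
for th in list(np.arange(0.45,0.04,-0.05))+[0.03,0.01,-0.01,-0.02,-0.03]:
    line_to(tcp(th),Q(),30); o=get_obs(); f=fm(o)-f0; print(round(th,2),f)
    if np.abs(f).max()>14: break
pause(.2); o=get_obs(); print(fm(o)-f0,o["time"])
E
```

```text
0.45 [-0.42  0.03 -0.63]
0.4 [-0.13  0.   -1.19]
0.35 [-0.25  0.04  0.32]
0.3 [ 0.83  0.17 -0.46]
0.25 [ 0.35 -0.26  0.44]
0.2 [-0.42 -0.11 -0.4 ]
0.15 [-0.78 -0.22  0.57]
0.1 [ 0.38 -0.5  -0.13]
0.05 [-0.98  0.14 -0.43]
0.03 [ 0.44 -0.16 -0.07]
0.01 [-0.18  0.66 -0.92]
-0.01 [ 0.97 -0.49  4.78]
-0.02 [ 1.81 -1.69 11.34]
-0.03 [ 2.14 -4.77 17.05]
[ 2.81 -4.97 17.39] 26.2667
```

The lever is on its stop. I'll lift clear and check.

```bash
python3 - <<'E'
from press import *
line_to(W(-49,130),Q(),60); line_to(W(60,270),Q(),200); pause(.4)
o=get_obs(); c=capture("wrist"); save("w10z",c["img"],(220,140,420,280),4)
s=capture("side"); save("s10",s["img"],(190,170,350,290),5); t=capture("top"); save("t10",t["img"],(190,60,490,290),2.6)
print(o["time"],fm(o))
for n,X,y,z in [("nose edge d0",63,0,74),("post rear d0",45,0,74),("bar ctr",62,15,65),("tip",-66,12,86),("pivot end",-2,12,86)]: print(n,(proj(c,W(X,z,y),o)-[220,140])*4, (proj(s,W(X,z,y))-[190,170])*5)
E
```

```text
28.4333 [-0.13  0.75 -0.12]
nose edge d0 [388.76045459 125.83243334] [443.83573555 245.75306213]
post rear d0 [388.73846664 193.48762834] [422.88083852 269.02921425]
bar ctr [331.3969606  121.35453977] [410.62207006 257.96307708]
tip [345.54896073 588.35952452] [244.52079733 395.94881415]
pivot end [343.02964423 378.31491119] [334.47767806 300.30529339]
```

View pics/w10z.png

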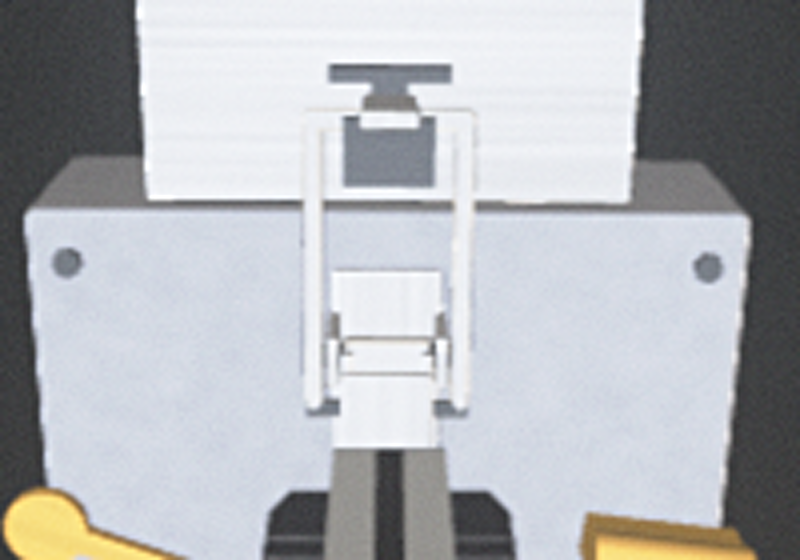

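View pics/s10.png

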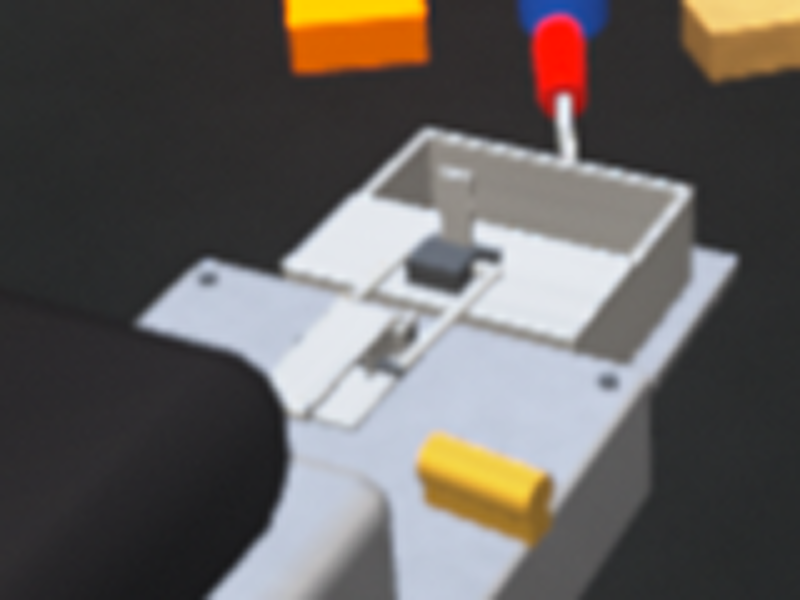

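View pics/t10.png

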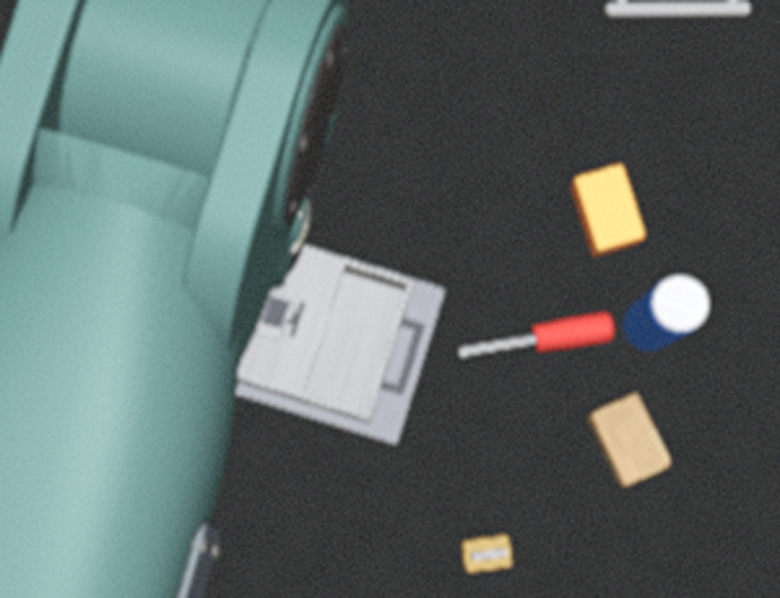

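Lever flat, loop hooked, bystanders unmoved. Next I'll measure the drawer offset with the bed edge in the same picture as reference.

```bash
python3 - <<'E'
from press import *
o=get_obs(); c=capture("wrist"); g=cv2.cvtColor(c["img"],cv2.COLOR_RGB2GRAY)
z=lambda u,v:(u/4+220,v/4+140)
for n,p,zz in [("bed edge L",(100,212),60),("bed edge C",(390,212),60),("bed edge R",(700,216),60),("post rear",(390,187),74),("drawer face edge",(390,201),60),("lip outer",(390,64),68),("tip",(390,0),60)]: print(n,np.round(M(onz(c,z(*p),zz,o)),1))
save("w11z",c["img"],(280,180,360,200),10)
import pickle
o1,c1=pickle.load(open("w1.pkl","rb"))
for n,p,zz in [("bed C",(390,293),60),("post rear",(399,250),74),("nose edge top",(399,185),74),("lip outer",(399,130),68),("drawer face",(399,264),60)]: print("start",n,np.round(M(onz(c1,z(*p),zz,o1)),1))
E
```

```text
bed edge L [35.7 78.6 60. ]
bed edge C [35.6 -0.3 60. ]
bed edge R [ 34.5 -84.7  60. ]
post rear [46.8 -0.2 74. ]
drawer face edge [38.8 -0.3 60. ]
lip outer [77.8 -0.2 68. ]
tip [92.9 -0.2 60. ]
start bed C [35.1  2.1 60. ]
start post rear [52.7 -0.2 74. ]
start nose edge top [70.5 -0.  74. ]
start lip outer [83.6  0.  68. ]
start drawer face [43.7 -0.3 60. ]
```

View pics/w11z.png

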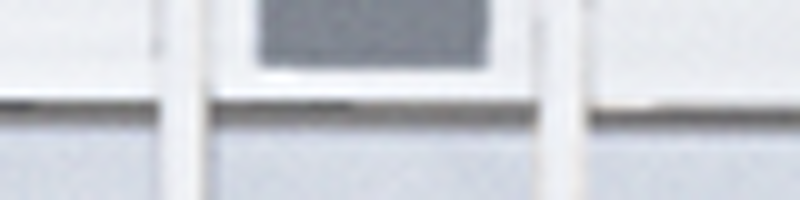

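```bash
python3 - <<'E'
from press import *
o=get_obs(); c=capture("wrist"); g=cv2.cvtColor(c["img"],cv2.COLOR_RGB2GRAY)
save("w12z",c["img"],(285,150,355,200),11)
E
```

```text
(no output)
```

View pics/w12z.png

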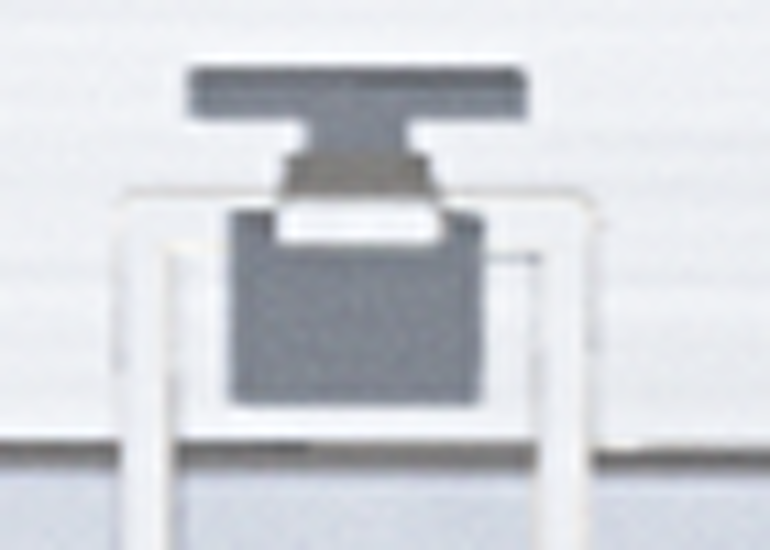

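```bash
python3 - <<'E'
from press import *
o=get_obs(); c=capture("wrist"); z=lambda u,v:(u/11+285,v/11+150)
for n,p,zz in [("bar front",(520,191),65),("bar rear",(515,255),65),("bar front",(200,191),65),("bar rear",(195,255),65),("nose",(460,210),74),("post rear",(350,405),74),("lip in",(240,118),68),("lip out",(350,67),68),("hinge",(0,0),65)]: print(n,np.round(M(onz(c,z(*p),zz,o)),1))
E
```

```text
bar front [ 65.3 -15.6  65. ]
bar rear [ 59.1 -15.3  65. ]
bar front [65.4 14.7 65. ]
bar rear [59.1 15.3 65. ]
nose [65.6 -9.7 74. ]
post rear [46.8  0.5 74. ]
lip in [73.  10.8 68. ]
lip out [77.8  0.5 68. ]
hinge [83.6 33.1 65. ]
```

```bash
python3 - <<'E'
from press import *
s=capture("side")
def P(th,k=66,y=0):
    c,n=np.cos(th),np.sin(th); return W(-k*c+10*n,76+k*n+10*c,y)
for th in (0,.05,.1,.2): print(th,[np.round((proj(s,P(th,k,-12))-[230,220])*10) for k in (66,2)])
save("s12",s["img"],(230,220,290,265),10)
E
```

```text
0 [array([208., 324.]), array([382., 129.])]
0.05 [array([208., 307.]), array([383., 127.])]
0.1 [array([208., 289.]), array([385., 125.])]
0.2 [array([211., 253.]), array([387., 122.])]
```

View pics/s12.png

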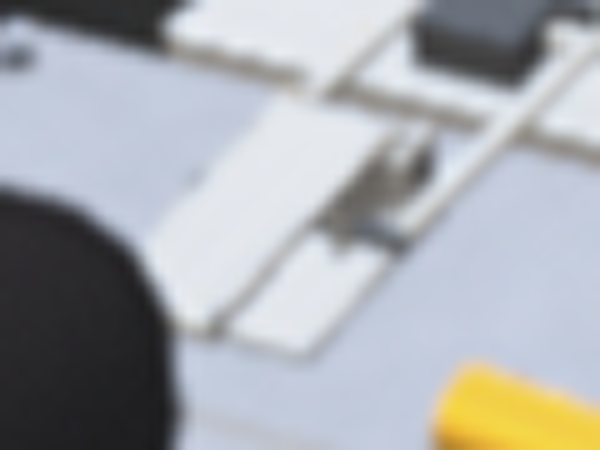

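```bash
python3 - <<'E'
from h import *
print(get_obs()["time"]); print(finish_job())
E
```

```text
28.7833
the job is handed in; nothing more can be done
None
```

The latch is hooked and its lever is fully down. My last measurement put the drawer about 2 mm short of home, though, so I can't be sure it is fully drawn in. I handed the job in at 28.8 s with the robot touching nothing.

- **Hooking:** I pushed the thumb tab outward with the closed fingertips until the bar stood over the slot, using at most about 5 N. Backing off then let the loop drop in behind the nose.
- **Pressing:** I followed the handle down its arc with about 5 N at most along any axis. The only higher force was about 17 N against the closed stop at the very end, which is firmer than I meant the final press to be.
- **Lever, loop and other things:** The handle's edge in the side view matches angle 0. The nose overlaps the bar, and the bar is at x ≈ 62 mm as expected for a closed latch. I saw nothing else on the bench disturbed.
- **Check that disagreed:** The drawer moved in about 6 mm. The keeper still measured 1.8 to 2.8 mm out, while the closed lever and bar position imply about 0. About 0.6 mm of that is offset visible at the bed edge, and the cameras are only good to about 2 mm, so I left it as it was.

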